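Tap the foot block of a drinks dispenser

TASK

Slide the dispenser's foot block home along the tapping jig, its toe under the strap and up against the end stop. Then chase the thread: work the tap standing in its boss one full turn deeper (clockwise seen from above) the proper way: half a turn forward, a quarter back, half forward, a quarter back, half forward. Leave the block home in the jig with the tap in it, let go, and do not disturb the oil bottle and the two levelling feet beside the jig.

Things in the scene. Friction and masses are not known exactly. Their poses are not given: they have to be found in the camera images.
- jig: Steel tapping jig, fixed: dark base plate 130 (x) x 300 (y) x 12 mm; two side rails, tops at z 30, inner faces at x +-31, from y -15 to +140 mm; end stop with its face at y +125; strap across the rails at y 92 to 122 (underside z 30, top 38, bolts to 49). Origin: centre of the plate's underside, z up. The -y end is open; the block slides towards +y.
- jig_stop (a point): Middle of the end stop's face, at jig x 0, y +125, z 21 mm; axes as the jig's. The strap bridges the rails just in front of it. Home, the block's toe touches this face and its origin is at jig y +50 mm; at the start it is 50 to 85 mm short of that.
- block: Loose aluminium foot block 150 (y) x 60 (x) mm, 0.65 to 0.85 kg with tap; origin: centre of its underside, on the plate (12 mm above the counter); axes parallel to the jig's. 28 mm high from y -75 (flat tail) to +35; its toe, y 35 to 75, is 14 mm high and goes under the strap. Round boss at y -5, 36 mm across, top at z 50, holds the tap. Slides by plain friction (under 12 N); nothing locks it.
- block_tail (a point): Centre of the block's flat upright tail face, at block x 0, y -75, z 14 mm. A push here along the jig's +y slides the block home. The wrench bar is overhead: 70 mm further on along +y, 130 to 150 mm above the counter.
- wrench (a point): Centre of the tap wrench's body, on the tap's axis, 140 mm above the counter. Turns with the tap: x along the bar, z up. Body 50 (x) x 24 (y) x 20 (z) mm, flat sides, to be gripped across y; round handles 10 to 12.4 mm thick reach 94 mm from the axis along +-x. Below it only the 9 mm shank, down to the boss. With the tap at 0 the bar lies across the block, x along the block's x.
- tap (a joint): Turn of the tap and wrench, rad; grows clockwise seen from above (right-hand thread, deeper), so the wrench's yaw falls as it grows. Starts between 0 and 0.15; turning takes about 0.2 to 0.25 N m either way; sinks 1.75 mm a turn; stays where it is left. Wanted at the end: one turn (6.28) past the start. The thread bottoms at 7.6.
- oil: White bottle of thread oil, black cap, 42 mm across, 105 mm tall, standing about 160 mm from the jig's centre line on its +x side. Origin under its centre. Leave alone.
- foot_a: Levelling foot standing on its 52 mm round rubber pad, stud up, 68 mm tall, about 130 mm from the jig's centre line on its -x side. Origin under its centre. Leave alone.
- foot_b: Second levelling foot like the first, about 130 mm from the jig's centre line on its +x side. Origin under its centre. Leave alone.
Not all that is in view belongs to the job. Several things have the shape of the block; the one meant has the colours described above.

How it is judged:
On the way, in this order (a step that is already met when the one before it is completed fails the run):
1. the block is slid home: flat, toe within 4 mm of the end stop (y of block in the frame of jig above 0.046 m and angle between block's own z axis and vertical below 0.06 rad), for 0.2 s.
2. the tap has gone half a turn forward (joint past 2.75) (value of joint tap above 2.75 rad), for 0.1 s.
3. it is brought a quarter back (below 2.1), before it has gone beyond 4.1 in one bite ((value of joint tap below 2.1 rad or value of joint tap above 4.1 rad)), for 0.1 s.
4. half a turn forward again (past 4.1; already being there, without having come back, fails) (value of joint tap above 4.1 rad), for 0.1 s.
5. a quarter back again (below 3.67), before it has gone beyond 5.7 ((value of joint tap below 3.67 rad or value of joint tap above 5.7 rad)), for 0.1 s.
6. half a turn forward to depth (past 5.7; already being there, without having come back, fails) (value of joint tap above 5.7 rad), for 0.1 s.
At the end, for the whole second after the job is handed in: The tap stands still about one turn past its start (joint between 5.93 and 6.83), the block lies flat on the jig with its toe within 8 mm of the end stop, at rest and released (value of joint tap between 5.93 and 6.83 rad and velocity of joint tap between -0.05 and 0.05 rad/s and y of block in the frame of jig above 0.042 m and z of block in the frame of jig below 0.016 m and angle between block's own z axis and vertical below 0.06 rad and linear speed of block below 0.01 m/s); the robot touches nothing.
It fails at once if the tap is turned while the block is not home (more than 12 mm short of the stop) (value of joint tap above 0.6 rad and y of block in the frame of jig below 0.038 m).
It fails at once if the block is lifted or tipped out of the jig (angle between block's own z axis and vertical above 0.2 rad or z of block in the frame of jig above 0.03 m).
It fails at once if the oil bottle or a levelling foot is knocked over or shoved (distance of any of oil, foot_a, foot_b from where it was at the start of the episode above 0.03 m).
It also fails if it takes over 72 s, if anything falls off the work surface, if the arm or the gripper's body presses on something with over 40 N, if the wrist force passes 120 N, or if a joint passes its speed limit or range.

ROBOT

A 6-joint arm with a two-finger parallel gripper is mounted at the origin on the work surface. World frame = base frame: x ahead of the robot, y to its left, z up, the work surface at z = 0. Lengths are in m, angles in rad, forces in N, time in s.
With the tool pointing down it reaches from about 0.35 to 0.85 m from the base axis. Payload 8.1 kg.
Tool frame: the origin (TCP) lies at the very end of the fingers, on their centre line; the grasp point (between the pads) lies r.grip_depth behind it (r.grip_depth is the distance from the TCP to the grasp point, in m); z points along the fingers, y is the direction in which the jaws open and shut (so a half turn about z gives the same grasp; the last joint's range is limited). The gripper opens to 85 mm and grips with 20 to 120 N. Pads are 22 mm wide; open, the fingers measure 114 mm over their backs; the gripper's body (76 mm by 85 mm) begins 54 mm behind the grasp point. The pads swing forward as they close: fully open they stand 13 mm farther back than shut.
Start: joints at [1.075, 0.13, 1.488, -0, 1.523, -0.085], TCP at [0.24, 0.55, 0.231] pointing down, gripper open.
Joint ranges: [-2.96, 2.96], [-0.89, 2.26], [0.02, 2.5], [-1.34, 4.48], [0, 2.73], [-2.66, 2.66]. Speed limits (rad/s): [2.39, 2.39, 2.79, 3.14, 3.14, 3.14].

INTERFACE

Orientations are given as [roll, pitch, yaw] about the fixed x, y, z axes, in that order (R = Rz(yaw) Ry(pitch) Rx(roll)).
In Python, from workcell import r gives the robot as it stands.
- The arm moves only by the tool step_arm, never from a script. Its argument "plan" is a list of rows, each an object of numbers: "dx", "dy", "dz": the shift along the tool's x, y, z in cm; "wx", "wy", "wz": the turn, a rotation vector about the tool's x, y, z in rad. In form: [{"dx": .., "dy": .., "dz": .., "wx": .., "wy": .., "wz": ..}, ...]. A call has 1 to 12 rows; each row shifts and turns the commanded pose from where the row before left it, along the tool's axes as they then stand; what a row does not reach is not made up. A row lasts 1/10 s, in which the tool goes at most 50 mm and 8.59 degrees, less where a joint would pass 70% of its speed; a pose out of reach is approached as far as the arm can. A call with a gripper value outside its range is refused whole. "hand" is the gripper command: -1 is shut, 1 is fully open, values between are in proportion, set as the call begins (left out, the last holds). The fingers move at their own pace and stop on an object; "squeeze" is the grip in N (left out, the last holds). Time passes only in rows, so rows that do not move let the fingers close. It gives the time, the measured TCP pose, the force and the opening at its end, in the units of the state.
- r.read_state(): the state, without advancing time (a new reading comes with each control period).
- r.read_camera(name): name is "scene" or "side" or "wrist"; returns the picture (400x640x3 uint8, red, green, blue); there is no depth.
- r.camera_params(name): a dict with "intrinsics" (3x3 intrinsics, pixels), "world_to_cam" (4x4, takes a point from world to camera coordinates). Camera axes: x right, y down, z forward; pixel columns grow to the right and rows downward; lengths in m; the calibration is good to about 2 mm. The wrist camera is an equidistant fisheye: a pixel r from the principal point sees the ray r / f radians off the axis. A picture is of the moment at which its call begins: read the wrist's pose just before it. camera_params takes no time and is no camera call; for the wrist camera it gives the pose at the moment of the call.
- r.finish_job(): hands the job in, once; it reports no verdict.
The state is a dict: "clock": time; "joint_pos": joint angles; "qvel": joint speeds; "joint_torque": joint torques, N m; "eef_pos": TCP position; "tcp_rot": TCP orientation; "ft_force": force on the tool from outside, world axes, zero at the start; "wrist_torque": the same for the moment, N m; "opening": opening from 0.0 (shut) to 1.0 (fully open).
Only numpy, scipy, OpenCV 4.12 (cv2) and the standard library are available. Lean on these libraries where they do the work, as an engineer would, in place of code of your own. Each camera call takes 0.05 s, during which the arm holds its last target. There are 200 camera calls.

## Working session

There is one attempt and no reset: what is moved stays moved. The work goes in short steps, Python scripts to look and compute and a tool call to move; the robot and the scene stay as the last step left them, time stands still between calls to the robot, and variables do not carry over. Pictures are saved under pics/ and viewed, about 8 in all and at most 12, crops included, and the job is handed in when it is done.

Besides the shell and the picture viewer there is one more tool, called after "Emit:" by a JSON object that holds its "op" and its "data". step_arm: Moves the arm, as the interface text tells. Its arguments: {"type":"object","properties":{"plan":{"type":"array","items":{"type":"object","properties":{"dx":{"type":"number"},"dy":{"type":"number"},"dz":{"type":"number"},"wx":{"type":"number"},"wy":{"type":"number"},"wz":{"type":"number"}}}},"hand":{"type":"number"},"squeeze":{"type":"number"}},"required":["plan"]}

```bash
mkdir -p pics; ls
python3 - <<'E'
from workcell import r
import cv2
s=r.read_state();print(s,r.grip_depth)
for n in("scene","side"):
    p=r.camera_params(n);print(n,p)
    im=r.read_camera(n);cv2.imwrite(f"pics/{n}0.png",im[:,:,::-1])
E
```

```text
pics
{'clock': 0.0, 'joint_pos': array([ 1.07461544e+00,  1.31148601e-01,  1.48929606e+00,  8.14078772e-06,
        1.52300040e+00, -8.53872224e-02]), 'qvel': array([ 3.26240970e-04,  6.54178561e-04,  1.68355650e-03, -6.17136168e-05,
       -1.83400465e-03,  1.34759122e-03]), 'joint_torque': array([-2.04269425e-03, -5.69417524e+01, -5.00540578e+01, -6.34327862e-04,
        1.52619526e-02, -1.64378821e-05]), 'eef_pos': array([0.23930652, 0.54960526, 0.23024272]), 'tcp_rot': array([-3.13974769e+00, -1.66080575e-04,  2.73079844e+00]), 'ft_force': array([ 0.12226939,  0.99007834, -0.09750244]), 'wrist_torque': array([ 0.02480022, -0.03396535, -0.03770427]), 'opening': 1.0001186117220897} 0.0187
scene {'intrinsics': array([[403.49679374,   0.        , 310.83944427],
       [  0.        , 403.49679374, 205.56874778],
       [  0.        ,   0.        ,   1.        ]]), 'world_to_cam': array([[-0.81313706,  0.58175146, -0.01932246,  0.42346253],
       [ 0.43658227,  0.58760062, -0.68126458, -0.25969765],
       [-0.38497278, -0.56239732, -0.73178222,  1.17662329],
       [ 0.        ,  0.        ,  0.        ,  1.        ]])}
side {'intrinsics': array([[515.07462733,   0.        , 320.1926166 ],
       [  0.        , 515.07462733, 199.88539356],
       [  0.        ,   0.        ,   1.        ]]), 'world_to_cam': array([[ 0.97264517, -0.23208075,  0.0099953 , -0.57259791],
       [-0.1616667 , -0.70718519, -0.68829716,  0.25152155],
       [ 0.16680905,  0.667853  , -0.72535999,  0.88815455],
       [ 0.        ,  0.        ,  0.        ,  1.        ]])}
```

View pics/scene0.png

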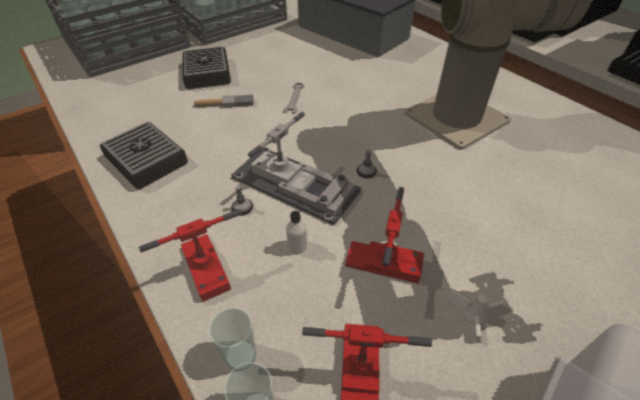

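View pics/side0.png

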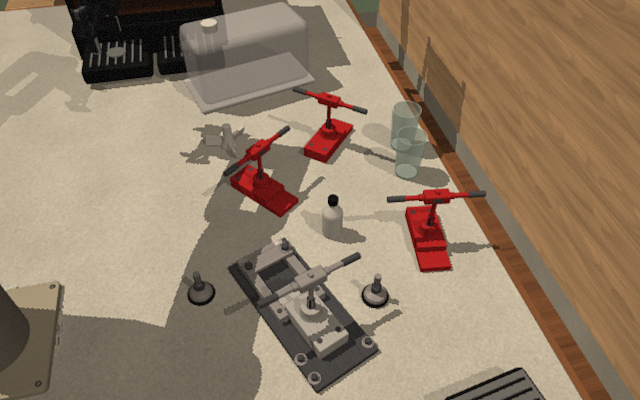

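The scene view shows the jig around px (295,185) and the side view shows it around (305,315). Next is an enlarged crop of both.

```bash
cat > h.py <<'E'
import numpy as np, cv2
from workcell import r
def ray(n,uv,p=None):
    p=p or r.camera_params(n);T=p["world_to_cam"];R,t=T[:3,:3],T[:3,3]
    d=np.linalg.inv(p["intrinsics"])@[*uv,1];return -R.T@t,R.T@d
def onz(n,uv,z):
    o,d=ray(n,uv);return o+d*(z-o[2])/d[2]
def proj(n,P):
    p=r.camera_params(n);c=p["world_to_cam"]@[*P,1];q=p["intrinsics"]@c[:3];return q[:2]/q[2]
E
python3 - <<'E'
import cv2,numpy as np
a=cv2.imread("pics/scene0.png")[100:225,225:385];b=cv2.imread("pics/side0.png")[230:395,220:390]
a=cv2.resize(a,None,fx=4,fy=4,interpolation=cv2.INTER_CUBIC)
b=cv2.resize(b,None,fx=3.5,fy=3.5,interpolation=cv2.INTER_CUBIC)
cv2.imwrite("pics/za.png",a);cv2.imwrite("pics/zb.png",b);print(a.shape,b.shape)
E
```

```text
(500, 640, 3) (578, 595, 3)
```

View pics/za.png

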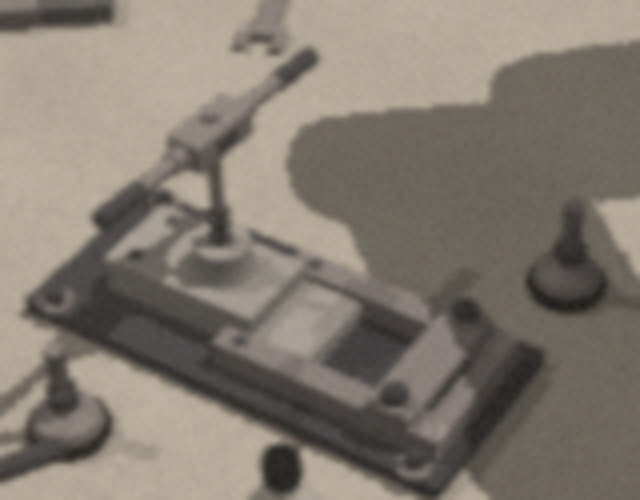

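View pics/zb.png

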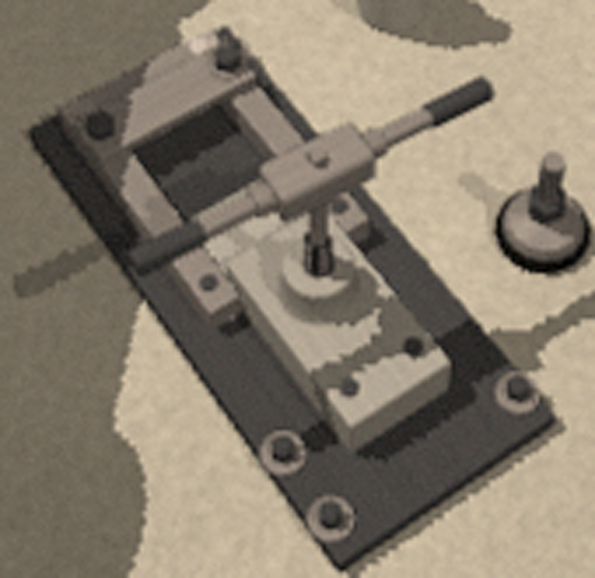

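The crops show the jig with its open end at the left in the scene view and lower right in the side view. The handle ends, wrench body, plate corners and block tail are all clear, so I'll triangulate them.

Run:
```python
from h import *
A=lambda u,v:(u/4+225-.4,v/4+100-.4)
B=lambda u,v:(u/3.5+220-.4,v/3.5+230-.4)
def tri(a,b):
    o1,d1=ray("scene",a);o2,d2=ray("side",b)
    M=np.stack([d1,-d2],1);s=np.linalg.lstsq(M,o2-o1,rcond=None)[0]
    p,q=o1+d1*s[0],o2+d2*s[1];return (p+q)/2,np.linalg.norm(p-q)
pr=lambda k,v:print(k,np.round(v,4))
for k,u,v in(("L",30,300),("Bt",432,485),("R",543,345)):pr("scene "+k,onz("scene",A(u,v),.012))
for k,u,v in(("L",32,128),("Bt",342,560),("R",560,420),("T",258,62)):pr("side "+k,onz("side",B(u,v),.012))
for k,a,b in(("wr",(211,130),(318,172)),("h1",(105,212),(140,262)),("h2",(308,57),(482,93)),
  ("boltstrap1",(467,310),(100,122)),("boltstrap2",(393,392),(228,48))):
    p,e=tri(A(*a),B(*b));pr(k,[*p,e])
for k,u,v in(("tailtopL",345,415),("tailtopR",450,352)):pr(k,onz("side",B(u,v),.040))
for k,u,v in(("foota",565,290),("footb",70,430)):pr(k,onz("scene",A(u,v),.006))
pr("foota s",onz("side",(201,294),.008));pr("footb s",onz("side",(375,296),.008));pr("oil",onz("side",(333,224),.05))
```

```text
scene L [ 0.6491 -0.1579  0.012 ]
scene Bt [0.541  0.1117 0.012 ]
scene R [0.4194 0.0635 0.012 ]
side L [0.4229 0.0664 0.012 ]
side Bt [ 0.5338 -0.2096  0.012 ]
side R [ 0.653 -0.166  0.012]
side T [0.5534 0.0837 0.012 ]
wr [ 0.5503 -0.0849  0.141   0.0014]
h1 [ 0.534  -0.1087  0.0898  0.1441]
h2 [ 0.5693 -0.0639  0.1963  0.1237]
boltstrap1 [0.4593 0.0381 0.0439 0.0005]
boltstrap2 [0.5353 0.0689 0.0475 0.0013]
tailtopL [ 0.5482 -0.1538  0.04  ]
tailtopR [ 0.6052 -0.1332  0.04  ]
foota [0.3721 0.0296 0.006 ]
footb [ 0.6809 -0.0509  0.006 ]
foota s [0.3656 0.0175 0.008 ]
footb s [ 0.679  -0.0596  0.008 ]
oil [0.6367 0.0939 0.05  ]
```

Emit:
{"op": "step_arm", "data": {"plan": [{"wz": 0.129},{"wz": 0.129},{"wz": 0.129},{"wz": 0.129},{"wz": 0.129},{"wz": 0.13},{"dx": -4,"dy": 0.24},{"dx": -4,"dy": 0.24},{"dx": -4,"dy": 0.24},{"dx": -4,"dy": 0.24},{"dx": -4,"dy": 0.24},{"dx": -4,"dy": 0.24}], "hand": -1}}

```text
$.plan[0]: bad value
```

Emit:
{"op": "step_arm", "data": {"plan": [{"dx": -4,"dy": 0.24},{"dx": -4,"dy": 0.24},{"dx": -4,"dy": 0.24},{"dx": -4,"dy": 0.24},{"dx": -4,"dy": 0.24},{"dx": -4,"dy": 0.24},{"dx": -4,"dy": 0.24},{"dx": -4,"dy": 0.24},{"dx": -4,"dy": 0.24},{"dx": -4,"dy": 0.24},{"dx": -4,"dy": 0.24},{"dx": -4,"dy": 0.24}]}}

```text
$.plan[0]: bad value
```

Run:
```python
from h import *
s=r.read_state();print(s["eef_pos"],s["tcp_rot"],s["joint_pos"],s["opening"],s["clock"])
p=r.camera_params("wrist");np.savez("w1.npz",K=p["intrinsics"],T=p["world_to_cam"]);print(p)
im=r.read_camera("wrist");cv2.imwrite("pics/w1.png",im[:,:,::-1])
```

```text
[0.23934611 0.54962657 0.23033139] [-3.13986545e+00 -1.47065064e-04  2.73073975e+00] [ 1.07457956e+00  1.31089747e-01  1.48919864e+00 -7.33400857e-07
  1.52303772e+00 -8.53639558e-02] 1.000511593063312 0.1
{'intrinsics': array([[309.70691629,   0.        , 317.93128642],
       [  0.        , 309.70691629, 202.33793539],
       [  0.        ,   0.        ,   1.        ]]), 'world_to_cam': array([[ 0.4006986 ,  0.91620453, -0.00314528, -0.59734551],
       [ 0.88485828, -0.38609451,  0.26068534, -0.03426823],
       [ 0.23762671, -0.10723938, -0.9654187 ,  0.37942633],
       [ 0.        ,  0.        ,  0.        ,  1.        ]])}
```

View pics/w1.png

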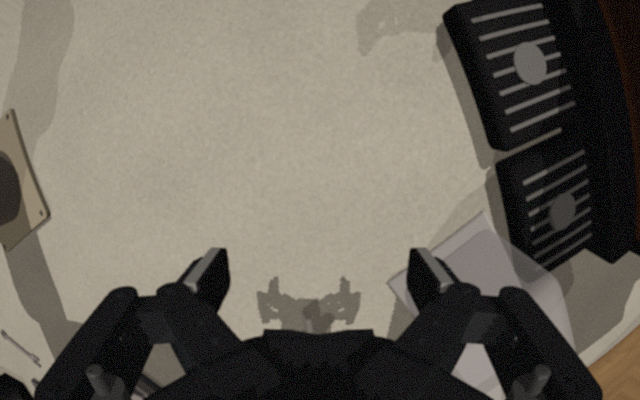

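The wrist view shows bare counter at the start pose, because the move was refused for incomplete rows. I'll resend with all six fields in every row.

Emit:
{"op": "step_arm", "data": {"plan": [{"dx": 0,"dy": 0,"dz": 0,"wx": 0,"wy": 0,"wz": 0.129},{"dx": 0,"dy": 0,"dz": 0,"wx": 0,"wy": 0,"wz": 0.129},{"dx": 0,"dy": 0,"dz": 0,"wx": 0,"wy": 0,"wz": 0.129},{"dx": 0,"dy": 0,"dz": 0,"wx": 0,"wy": 0,"wz": 0.129},{"dx": 0,"dy": 0,"dz": 0,"wx": 0,"wy": 0,"wz": 0.129},{"dx": 0,"dy": 0,"dz": 0,"wx": 0,"wy": 0,"wz": 0.13},{"dx": -4,"dy": 0.24,"dz": 0,"wx": 0,"wy": 0,"wz": 0},{"dx": -4,"dy": 0.24,"dz": 0,"wx": 0,"wy": 0,"wz": 0},{"dx": -4,"dy": 0.24,"dz": 0,"wx": 0,"wy": 0,"wz": 0},{"dx": -4,"dy": 0.24,"dz": 0,"wx": 0,"wy": 0,"wz": 0},{"dx": -4,"dy": 0.24,"dz": 0,"wx": 0,"wy": 0,"wz": 0},{"dx": -4,"dy": 0.24,"dz": 0,"wx": 0,"wy": 0,"wz": 0}], "hand": -1, "squeeze": 60}}

```text
clock: 1.35
eef_pos: [0.3433, 0.3315, 0.231]
tcp_rot: [-3.141, 0.0, 1.956]
ft_force: [0.7, -0.6, 0.0]
opening: -0.002
```

Emit:
{"op": "step_arm", "data": {"plan": [{"dx": -4,"dy": 0.24,"dz": 0,"wx": 0,"wy": 0,"wz": 0},{"dx": -4,"dy": 0.24,"dz": 0,"wx": 0,"wy": 0,"wz": 0},{"dx": -4,"dy": 0.24,"dz": 0,"wx": 0,"wy": 0,"wz": 0},{"dx": -4,"dy": 0.24,"dz": 0,"wx": 0,"wy": 0,"wz": 0},{"dx": -4,"dy": 0.24,"dz": 0,"wx": 0,"wy": 0,"wz": 0},{"dx": -4,"dy": 0.24,"dz": 0,"wx": 0,"wy": 0,"wz": 0},{"dx": -4,"dy": 0.24,"dz": 0,"wx": 0,"wy": 0,"wz": 0},{"dx": -4,"dy": 0.24,"dz": 0,"wx": 0,"wy": 0,"wz": 0},{"dx": -4,"dy": 0.24,"dz": 0,"wx": 0,"wy": 0,"wz": 0},{"dx": -4,"dy": 0.24,"dz": 0,"wx": 0,"wy": 0,"wz": 0},{"dx": -4,"dy": 0.24,"dz": 0,"wx": 0,"wy": 0,"wz": 0},{"dx": -4,"dy": 0.24,"dz": 0,"wx": 0,"wy": 0,"wz": 0}]}}

```text
clock: 2.55
eef_pos: [0.5503, -0.1026, 0.231]
tcp_rot: [-3.141, -0.0, 1.956]
ft_force: [0.9, 0.6, -0.3]
opening: -0.002
```

Emit:
{"op": "step_arm", "data": {"plan": [{"dx": -4,"dy": 0.24,"dz": 0,"wx": 0,"wy": 0,"wz": 0},{"dx": -4,"dy": 0.24,"dz": 0,"wx": 0,"wy": 0,"wz": 0},{"dx": -3.5,"dy": 0.24,"dz": 0,"wx": 0,"wy": 0,"wz": 0},{"dx": 0,"dy": 0,"dz": 0,"wx": 0,"wy": 0,"wz": 0},{"dx": 0,"dy": 0,"dz": 0,"wx": 0,"wy": 0,"wz": 0}]}}

```text
clock: 3.05
eef_pos: [0.5996, -0.2054, 0.2303]
tcp_rot: [-3.14, -0.001, 1.954]
ft_force: [-0.7, 0.1, -0.2]
opening: 0.002
```

Run:
```python
from h import *
s=r.read_state();print(s["eef_pos"],s["tcp_rot"],s["joint_pos"],s["opening"],s["clock"])
p=r.camera_params("wrist");np.savez("w1.npz",K=p["intrinsics"],T=p["world_to_cam"]);print(p)
im=r.read_camera("wrist");cv2.imwrite("pics/w2.png",im[:,:,::-1])
```

```text
[ 0.59956985 -0.20543881  0.23027302] [-3.14047736e+00 -1.38816605e-03  1.95435253e+00] [-4.11080344e-01  2.23353369e-01  1.38613217e+00  1.76706316e-04
  1.53387903e+00 -7.94644003e-01] 0.00169525855051128 3.05
{'intrinsics': array([[309.70691629,   0.        , 317.93128642],
       [  0.        , 309.70691629, 202.33793539],
       [  0.        ,   0.        ,   1.        ]]), 'world_to_cam': array([[ 0.92789778,  0.37282973, -0.00192489, -0.47893387],
       [ 0.36043773, -0.8957124 ,  0.26035351, -0.43536482],
       [ 0.09534338, -0.24227524, -0.96551144,  0.27026305],
       [ 0.        ,  0.        ,  0.        ,  1.        ]])}
```

View pics/w2.png

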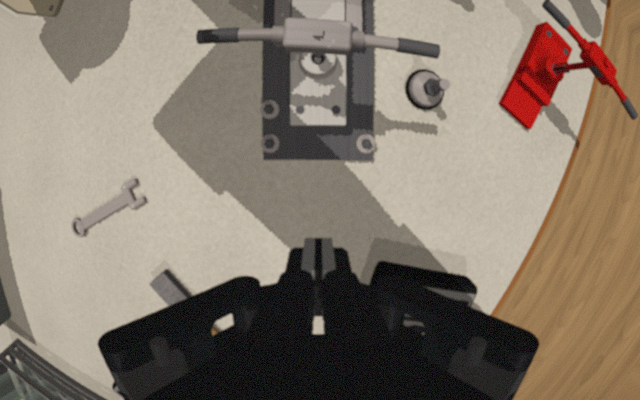

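Wrist view at pre-push height: the plate's near edge runs (262,158) to (374,160), the tail edge (290,123) to (347,126), and the wrench body is at about (320,35). I'll measure from these.

```bash
cat >> h.py <<'E'
def won(f,uv,z):
    d=np.load(f);K,T=d["K"],d["T"];x=np.array([uv[0]-K[0,2],uv[1]-K[1,2]]);rr=np.hypot(*x);th=rr/K[0,0]
    c=np.array([*(x/rr*np.sin(th)),np.cos(th)]);R,t=T[:3,:3],T[:3,3];o=-R.T@t;v=R.T@c;return o+v*(z-o[2])/v[2]
C0=np.array([.538,-.05])
def jig(P,yaw=.385):
    c,s=np.cos(yaw),np.sin(yaw);d=np.array(P[:2])-C0;return np.array([c*d[0]+s*d[1],-s*d[0]+c*d[1]])
E
python3 - <<'E'
from h import *
for k,uv,z in(("plL",(262,159),.012),("plR",(374,160.5),.012),("tL",(289.5,124),.040),("tR",(347,127),.040),("tLlow",(289.5,124),.012),("wr",(321,34),.150),("hL",(198,36),.14),("hR",(438,49),.14),("boss",(318,60),.062)):
    P=won("w1.npz",uv,z);print(k,P.round(4),jig(P).round(4))
E
```

```text
plL [ 0.5299 -0.212   0.012 ] [-0.0683 -0.1471]
plR [ 0.6537 -0.1641  0.012 ] [ 0.0644 -0.1493]
tL [ 0.548  -0.1605  0.04  ] [-0.0322 -0.1062]
tR [ 0.6062 -0.1406  0.04  ] [ 0.0292 -0.1096]
tLlow [ 0.5457 -0.1617  0.012 ] [-0.0348 -0.1064]
wr [ 0.5532 -0.0856  0.15  ] [ 0.0007 -0.0387]
hL [ 0.4607 -0.1141  0.14  ] [-0.0957 -0.0304]
hR [ 0.6394 -0.0543  0.14  ] [ 0.0923 -0.0421]
boss [ 0.552  -0.0887  0.062 ] [-0.0016 -0.0411]
```

Emit:
{"op": "step_arm", "data": {"plan": [{"dx": 0,"dy": 0,"dz": 3,"wx": 0,"wy": 0,"wz": 0},{"dx": 0,"dy": 0,"dz": 4,"wx": 0,"wy": 0,"wz": 0},{"dx": 0,"dy": 0,"dz": 4,"wx": 0,"wy": 0,"wz": 0},{"dx": 0,"dy": 0,"dz": 4,"wx": 0,"wy": 0,"wz": 0},{"dx": 0,"dy": 0,"dz": 4,"wx": 0,"wy": 0,"wz": 0},{"dx": 0,"dy": 0,"dz": 1.5,"wx": 0,"wy": 0,"wz": 0},{"dx": 0,"dy": 0,"dz": 0,"wx": 0,"wy": 0.1,"wz": 0},{"dx": 0,"dy": 0,"dz": 0,"wx": 0,"wy": 0.1,"wz": 0},{"dx": 0,"dy": 0,"dz": 0,"wx": 0,"wy": 0.1,"wz": 0},{"dx": 0,"dy": 0,"dz": 0,"wx": 0,"wy": 0,"wz": 0},{"dx": 0,"dy": 0,"dz": 0,"wx": 0,"wy": 0,"wz": 0}]}}

```text
clock: 4.2
eef_pos: [0.6004, -0.2051, 0.0267]
tcp_rot: [3.141, -0.297, 1.956]
ft_force: [-0.0, 0.8, -0.6]
opening: 0.002
```

Emit:
{"op": "step_arm", "data": {"plan": [{"dx": 0.96,"dy": 0,"dz": 0.3,"wx": 0,"wy": 0,"wz": 0},{"dx": 0.9,"dy": 0,"dz": 0.48,"wx": 0,"wy": 0,"wz": 0},{"dx": 0.96,"dy": 0,"dz": 0.3,"wx": 0,"wy": 0,"wz": 0},{"dx": 0.96,"dy": 0,"dz": 0.3,"wx": 0,"wy": 0,"wz": 0},{"dx": 0.48,"dy": 0,"dz": 0.15,"wx": 0,"wy": 0,"wz": 0},{"dx": 0.48,"dy": 0,"dz": 0.15,"wx": 0,"wy": 0,"wz": 0},{"dx": 0.48,"dy": 0,"dz": 0.15,"wx": 0,"wy": 0,"wz": 0},{"dx": 0.48,"dy": 0,"dz": 0.15,"wx": 0,"wy": 0,"wz": 0}]}}

```text
clock: 5.0
eef_pos: [0.5777, -0.1498, 0.0245]
tcp_rot: [3.141, -0.298, 1.955]
ft_force: [2.4, -5.1, -0.7]
opening: 0.002
```

Emit:
{"op": "step_arm", "data": {"plan": [{"dx": 0.48,"dy": 0,"dz": 0.15,"wx": 0,"wy": 0,"wz": 0},{"dx": 0.48,"dy": 0,"dz": 0.15,"wx": 0,"wy": 0,"wz": 0},{"dx": 0.48,"dy": 0,"dz": 0.15,"wx": 0,"wy": 0,"wz": 0},{"dx": 0.48,"dy": 0,"dz": 0.15,"wx": 0,"wy": 0,"wz": 0},{"dx": 0.48,"dy": 0,"dz": 0.15,"wx": 0,"wy": 0,"wz": 0},{"dx": 0.48,"dy": 0,"dz": 0.15,"wx": 0,"wy": 0,"wz": 0}]}}

```text
clock: 5.6
eef_pos: [0.5665, -0.1219, 0.0245]
tcp_rot: [3.141, -0.298, 1.955]
ft_force: [2.3, -5.5, 0.2]
opening: 0.003
```

Emit:
{"op": "step_arm", "data": {"plan": [{"dx": 0.48,"dy": 0,"dz": 0.15,"wx": 0,"wy": 0,"wz": 0},{"dx": 0.48,"dy": 0,"dz": 0.15,"wx": 0,"wy": 0,"wz": 0},{"dx": 0.48,"dy": 0,"dz": 0.15,"wx": 0,"wy": 0,"wz": 0},{"dx": 0.48,"dy": 0,"dz": 0.15,"wx": 0,"wy": 0,"wz": 0},{"dx": 0.48,"dy": 0,"dz": 0.15,"wx": 0,"wy": 0,"wz": 0},{"dx": 0.48,"dy": 0,"dz": 0.15,"wx": 0,"wy": 0,"wz": 0},{"dx": 0.29,"dy": 0,"dz": 0.09,"wx": 0,"wy": 0,"wz": 0}]}}

```text
clock: 6.3
eef_pos: [0.5541, -0.091, 0.0245]
tcp_rot: [3.141, -0.298, 1.955]
ft_force: [1.3, -5.4, -0.1]
opening: 0.0
```

Emit:
{"op": "step_arm", "data": {"plan": [{"dx": 0.19,"dy": 0,"dz": 0.06,"wx": 0,"wy": 0,"wz": 0},{"dx": 0.19,"dy": 0,"dz": 0.06,"wx": 0,"wy": 0,"wz": 0}]}}

```text
clock: 6.5
eef_pos: [0.5526, -0.0875, 0.0245]
tcp_rot: [3.141, -0.298, 1.955]
ft_force: [2.2, -5.6, 0.6]
opening: -0.001
```

Emit:
{"op": "step_arm", "data": {"plan": [{"dx": 0.14,"dy": 0,"dz": 0.045,"wx": 0,"wy": 0,"wz": 0},{"dx": 0.14,"dy": 0,"dz": 0.045,"wx": 0,"wy": 0,"wz": 0}]}}

```text
clock: 6.7
eef_pos: [0.5516, -0.0848, 0.0244]
tcp_rot: [3.14, -0.298, 1.955]
ft_force: [2.1, -5.9, 0.3]
opening: 0.0
```

Emit:
{"op": "step_arm", "data": {"plan": [{"dx": 0.1,"dy": 0,"dz": 0.03,"wx": 0,"wy": 0,"wz": 0},{"dx": 0.1,"dy": 0,"dz": 0.03,"wx": 0,"wy": 0,"wz": 0}]}}

```text
clock: 6.9
eef_pos: [0.5508, -0.0829, 0.0245]
tcp_rot: [3.14, -0.298, 1.955]
ft_force: [2.1, -5.4, -0.3]
opening: -0.001
```

Emit:
{"op": "step_arm", "data": {"plan": [{"dx": 0.1,"dy": 0,"dz": 0.03,"wx": 0,"wy": 0,"wz": 0}]}}

```text
clock: 7.0
eef_pos: [0.5504, -0.0819, 0.0244]
tcp_rot: [3.141, -0.298, 1.955]
ft_force: [2.2, -4.6, 0.3]
opening: 0.002
```

Emit:
{"op": "step_arm", "data": {"plan": [{"dx": 0.1,"dy": 0,"dz": 0.03,"wx": 0,"wy": 0,"wz": 0}]}}

```text
clock: 7.1
eef_pos: [0.55, -0.081, 0.0245]
tcp_rot: [3.141, -0.298, 1.955]
ft_force: [2.0, -4.7, 0.3]
opening: -0.007
```

Emit:
{"op": "step_arm", "data": {"plan": [{"dx": 0.1,"dy": 0,"dz": 0.03,"wx": 0,"wy": 0,"wz": 0}]}}

```text
clock: 7.2
eef_pos: [0.5496, -0.08, 0.0245]
tcp_rot: [3.141, -0.298, 1.955]
ft_force: [2.8, -5.6, 0.1]
opening: 0.004
```

Emit:
{"op": "step_arm", "data": {"plan": [{"dx": 0.1,"dy": 0,"dz": 0.03,"wx": 0,"wy": 0,"wz": 0}]}}

```text
clock: 7.3
eef_pos: [0.5492, -0.079, 0.0244]
tcp_rot: [3.141, -0.298, 1.955]
ft_force: [1.7, -4.8, 1.6]
opening: 0.0
```

Emit:
{"op": "step_arm", "data": {"plan": [{"dx": 0.1,"dy": 0,"dz": 0.03,"wx": 0,"wy": 0,"wz": 0}]}}

```text
clock: 7.4
eef_pos: [0.5492, -0.0788, 0.0245]
tcp_rot: [3.14, -0.296, 1.955]
ft_force: [4.3, -10.8, -0.8]
opening: -0.001
```

Emit:
{"op": "step_arm", "data": {"plan": [{"dx": 0.1,"dy": 0,"dz": 0.03,"wx": 0,"wy": 0,"wz": 0}]}}

```text
clock: 7.5
eef_pos: [0.5491, -0.0787, 0.0246]
tcp_rot: [3.14, -0.295, 1.955]
ft_force: [4.6, -14.2, -2.1]
opening: 0.0
```

Emit:
{"op": "step_arm", "data": {"plan": [{"dx": 0,"dy": 0,"dz": 0,"wx": 0,"wy": 0,"wz": 0},{"dx": 0,"dy": 0,"dz": 0,"wx": 0,"wy": 0,"wz": 0},{"dx": -0.96,"dy": 0,"dz": -0.3,"wx": 0,"wy": 0,"wz": 0},{"dx": -1.92,"dy": 0,"dz": -0.6,"wx": 0,"wy": 0,"wz": 0},{"dx": -2.87,"dy": 0,"dz": -0.89,"wx": 0,"wy": 0,"wz": 0},{"dx": 0,"dy": 0,"dz": -2,"wx": 0,"wy": -0.1,"wz": 0},{"dx": 0,"dy": 0,"dz": -4,"wx": 0,"wy": -0.1,"wz": 0},{"dx": 0,"dy": 0,"dz": -4,"wx": 0,"wy": -0.097,"wz": 0},{"dx": 0,"dy": 0,"dz": -4,"wx": 0,"wy": 0,"wz": 0},{"dx": 0,"dy": 0,"dz": -4,"wx": 0,"wy": 0,"wz": 0},{"dx": 0,"dy": 0,"dz": -4,"wx": 0,"wy": 0,"wz": 0}], "hand": 1}}

```text
clock: 8.6
eef_pos: [0.5766, -0.1481, 0.2438]
tcp_rot: [-3.141, -0.004, 1.956]
ft_force: [0.8, -1.1, 1.3]
opening: 1.001
```

Emit:
{"op": "step_arm", "data": {"plan": [{"dx": 0,"dy": 0,"dz": -2,"wx": 0,"wy": 0,"wz": 0},{"dx": 0,"dy": 0,"dz": 0,"wx": 0,"wy": 0,"wz": 0},{"dx": 0,"dy": 0,"dz": 0,"wx": 0,"wy": 0,"wz": 0},{"dx": 0,"dy": 0,"dz": 0,"wx": 0,"wy": 0,"wz": 0}]}}

```text
clock: 9.0
eef_pos: [0.5762, -0.1485, 0.26]
tcp_rot: [-3.139, -0.006, 1.956]
ft_force: [1.0, -0.6, -0.8]
opening: 1.001
```

Run:
```python
from h import *
s=r.read_state();print(s["eef_pos"],s["tcp_rot"],s["joint_pos"],s["clock"])
p=r.camera_params("wrist");np.savez("w3.npz",K=p["intrinsics"],T=p["world_to_cam"])
w=r.read_camera("wrist");cv2.imwrite("pics/w3.png",w[:,:,::-1])
for n in("scene","side"):cv2.imwrite(f"pics/{n}1.png",r.read_camera(n)[:,:,::-1])
a=cv2.imread("pics/scene1.png")[100:225,225:365]
b=cv2.imread("pics/side1.png")[230:385,220:380]
w=cv2.imread("pics/w3.png")[0:200,200:440]
f=lambda i,s:cv2.resize(i,None,fx=s,fy=s,interpolation=cv2.INTER_CUBIC)
top=np.zeros((600,800,3),np.uint8)
A=f(a,2.4);B=f(b,2.4);W=f(w,1.6);top[:300,:336]=A;top[:372,340:724]=B
top[280:600,:384][20:]=W[20:] if 0 else W[:300]
cv2.imwrite("pics/c1.png",top)
```

```text
[ 0.57624214 -0.14845524  0.25999705] [-3.13898804 -0.00560266  1.95575385] [-0.33981065  0.11205668  1.4560205   0.00246774  1.57917976 -0.72476177] 9.0
```

View pics/w3.png

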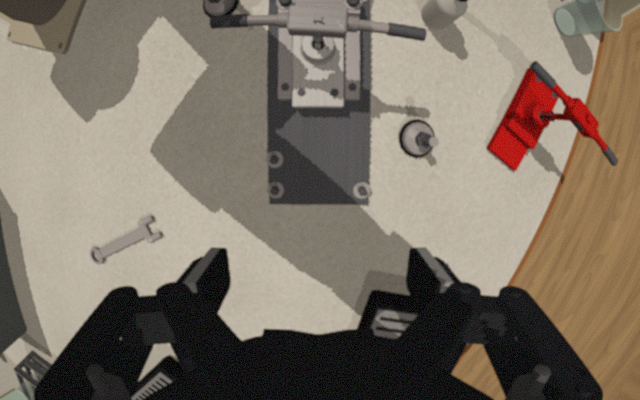

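The wrist view shows the block home: its tail is at about (291–343,105) and its toe is under the strap. The wrench body at (318,20) sits at the picture's edge, so I'll move over it in grasp orientation.

Emit:
{"op": "step_arm", "data": {"plan": [{"dx": 3.9,"dy": 0,"dz": 0,"wx": 0,"wy": 0,"wz": 0},{"dx": 3.9,"dy": 0,"dz": 0,"wx": 0,"wy": 0,"wz": 0},{"dx": 3.9,"dy": 0,"dz": 0,"wx": 0,"wy": 0,"wz": 0},{"dx": 3.7,"dy": 0,"dz": 0,"wx": 0,"wy": 0,"wz": 0},{"dx": 0,"dy": 0,"dz": 0,"wx": 0,"wy": 0,"wz": -0.149},{"dx": 0,"dy": 0,"dz": 0,"wx": 0,"wy": 0,"wz": -0.149},{"dx": 0,"dy": 0,"dz": 0,"wx": 0,"wy": 0,"wz": -0.149},{"dx": 0,"dy": 0,"dz": 0,"wx": 0,"wy": 0,"wz": -0.149},{"dx": 0,"dy": 0,"dz": 0,"wx": 0,"wy": 0,"wz": -0.149},{"dx": 0,"dy": 0,"dz": 0,"wx": 0,"wy": 0,"wz": -0.149},{"dx": 0,"dy": 0,"dz": 0,"wx": 0,"wy": 0,"wz": -0.149},{"dx": 0,"dy": 0,"dz": 0,"wx": 0,"wy": 0,"wz": -0.149}]}}

```text
clock: 10.35
eef_pos: [0.5189, -0.006, 0.2618]
tcp_rot: [3.138, -0.003, -3.129]
ft_force: [-0.2, -0.4, 0.5]
opening: 1.0
```

Emit:
{"op": "step_arm", "data": {"plan": [{"dx": 0,"dy": 0,"dz": 0,"wx": 0,"wy": 0,"wz": -0.149},{"dx": 0,"dy": 0,"dz": 0,"wx": 0,"wy": 0,"wz": -0.149},{"dx": 0,"dy": 0,"dz": 0,"wx": 0,"wy": 0,"wz": 0},{"dx": 0,"dy": 0,"dz": 0,"wx": 0,"wy": 0,"wz": 0}]}}

```text
clock: 10.75
eef_pos: [0.5191, -0.0061, 0.2622]
tcp_rot: [3.138, -0.001, -2.842]
ft_force: [-0.1, -0.2, 0.4]
opening: 1.0
```

Run:
```python
from h import *
s=r.read_state();print(s["eef_pos"],s["tcp_rot"],s["joint_pos"],s["clock"])
p=r.camera_params("wrist");np.savez("w4.npz",K=p["intrinsics"],T=p["world_to_cam"])
w=r.read_camera("wrist");cv2.imwrite("pics/w4.png",w[:,:,::-1])
```

```text
[ 0.5190714  -0.00605296  0.26216164] [ 3.13817891e+00 -1.18265377e-03 -2.84197378e+00] [-0.11232705 -0.09869581  1.66379193  0.00265472  1.57894707 -1.98272184] 10.75
```

View pics/w4.png

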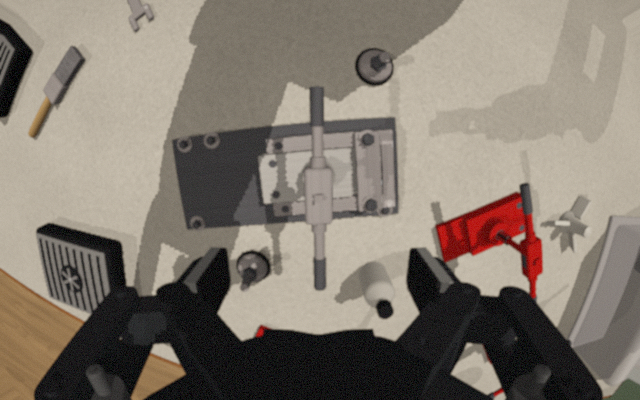

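The view from above shows the wrench body spanning (306–332, 163–224) and the handle ends at (317,87) and (320,289). It is nearly aligned with the tool.

Run:
```python
from h import *
im=cv2.imread("pics/w4.png");g=cv2.cvtColor(im,6)
# body side edges by horizontal gradient
for v in(175,185,200,215):
    row=cv2.GaussianBlur(g,(1,5),0)[v,296:345].astype(int);print(v,row.tolist())
P=won("w4.npz",(318.7,194),.150);a=won("w4.npz",(317,88),.141);b=won("w4.npz",(320,289),.141)
tc=np.array([.51907,-.00605]);x=np.array([np.cos(-2.842),np.sin(-2.842)]);y=np.array([x[1],-x[0]])
d=P[:2]-tc;print(P,"tool",d@x,d@y);m=(a+b)/2;e=m[:2]-tc;print(a,b,"mid",e@x,e@y)
q=a-b;print("yaw",np.arctan2(q[1],q[0]))
for k,u in(("pTL",(173,139)),("pTR",(395,118)),("pBL",(188,229)),("pBR",(399,213))):
  Q=won("w4.npz",u,.012);print(k,Q.round(4),jig(Q).round(4))
for k,u in(("tailT",(258,153)),("tailB",(264,205))):
  Q=won("w4.npz",u,.040);print(k,Q.round(4),jig(Q).round(4))
```

```text
175 [176, 162, 136, 118, 115, 112, 117, 123, 117, 129, 144, 153, 159, 160, 157, 156, 158, 160, 160, 160, 160, 160, 159, 155, 155, 154, 157, 158, 157, 159, 155, 157, 159, 155, 150, 138, 132, 134, 139, 150, 157, 161, 160, 161, 162, 159, 161, 162, 163]
185 [149, 128, 115, 119, 118, 118, 119, 113, 111, 126, 140, 152, 158, 159, 156, 157, 158, 158, 160, 160, 160, 159, 157, 157, 155, 153, 156, 157, 158, 158, 158, 157, 157, 153, 149, 142, 139, 155, 164, 166, 165, 168, 170, 172, 173, 172, 172, 173, 172]
200 [121, 127, 139, 144, 149, 155, 150, 146, 134, 127, 133, 146, 155, 156, 157, 153, 140, 131, 133, 145, 151, 151, 151, 152, 152, 151, 149, 150, 149, 152, 154, 156, 157, 153, 149, 136, 124, 136, 145, 146, 149, 151, 150, 148, 146, 145, 147, 150, 151]
215 [99, 101, 101, 98, 92, 90, 90, 90, 98, 108, 127, 140, 151, 156, 156, 154, 153, 157, 157, 158, 157, 157, 156, 155, 152, 153, 153, 154, 155, 157, 155, 155, 155, 153, 148, 134, 110, 88, 85, 84, 86, 86, 84, 88, 87, 84, 87, 87, 87]
[ 0.5148888  -0.00821555  0.15      ] tool 0.004634074726577976 -0.000835087158435411
[ 0.42969575 -0.03587404  0.141     ] [0.60804535 0.02187684 0.141     ] mid 0.000470524549035766 -0.0008474822334316917
yaw -2.8284399764361488
pTL [ 0.5299 -0.21    0.012 ] [-0.0676 -0.1453]
pTR [0.4215 0.0659 0.012 ] [-0.0644  0.1512]
pBL [ 0.6498 -0.1622  0.012 ] [ 0.0615 -0.146 ]
pBR [0.5393 0.1142 0.012 ] [0.0629 0.1517]
tailT [ 0.5128 -0.0842  0.04  ] [-0.0362 -0.0222]
tailB [ 0.573  -0.0605  0.04  ] [ 0.0284 -0.0229]
```

Run:
```python
from h import *
g=cv2.cvtColor(cv2.imread("pics/w4.png"),6)
L=g[:,308:312].mean(1);R=g[:,326:330].mean(1)
print(list(zip(range(152,236),L[152:236].astype(int),R[152:236].astype(int))))
cv2.imwrite("pics/w4z.png",cv2.resize(cv2.imread("pics/w4.png")[80:296,250:400],None,fx=2.75,fy=2.75,interpolation=cv2.INTER_CUBIC))
tc=np.array([.51907,-.00605]);x=np.array([np.cos(-2.842),np.sin(-2.842)])
for v in range(160,235,5):print(v,((won("w4.npz",(318.7,v),.150)[:2]-tc)@x).round(4))
```

```text
[(152, np.int64(164), np.int64(178)), (153, np.int64(170), np.int64(178)), (154, np.int64(173), np.int64(178)), (155, np.int64(173), np.int64(177)), (156, np.int64(164), np.int64(174)), (157, np.int64(148), np.int64(168)), (158, np.int64(137), np.int64(160)), (159, np.int64(131), np.int64(155)), (160, np.int64(131), np.int64(153)), (161, np.int64(123), np.int64(149)), (162, np.int64(115), np.int64(143)), (163, np.int64(107), np.int64(138)), (164, np.int64(104), np.int64(129)), (165, np.int64(100), np.int64(121)), (166, np.int64(94), np.int64(108)), (167, np.int64(95), np.int64(104)), (168, np.int64(108), np.int64(117)), (169, np.int64(131), np.int64(138)), (170, np.int64(146), np.int64(146)), (171, np.int64(153), np.int64(154)), (172, np.int64(155), np.int64(156)), (173, np.int64(159), np.int64(155)), (174, np.int64(157), np.int64(156)), (175, np.int64(158), np.int64(156)), (176, np.int64(157), np.int64(156)), (177, np.int64(156), np.int64(156)), (178, np.int64(157), np.int64(156)), (179, np.int64(157), np.int64(156)), (180, np.int64(156), np.int64(158)), (181, np.int64(157), np.int6
[... 1475 characters left out ...]
.int64(151)), (222, np.int64(150), np.int64(146)), (223, np.int64(142), np.int64(142)), (224, np.int64(151), np.int64(155)), (225, np.int64(168), np.int64(168)), (226, np.int64(174), np.int64(174)), (227, np.int64(173), np.int64(175)), (228, np.int64(171), np.int64(175)), (229, np.int64(169), np.int64(175)), (230, np.int64(171), np.int64(178)), (231, np.int64(175), np.int64(179)), (232, np.int64(181), np.int64(184)), (233, np.int64(186), np.int64(186)), (234, np.int64(187), np.int64(186)), (235, np.int64(186), np.int64(185))]
160 0.0336
165 0.0294
170 0.0252
175 0.021
180 0.0167
185 0.0124
190 0.0081
195 0.0038
200 -0.0006
205 -0.005
210 -0.0095
215 -0.014
220 -0.0185
225 -0.0231
230 -0.0278
```

View pics/w4z.png

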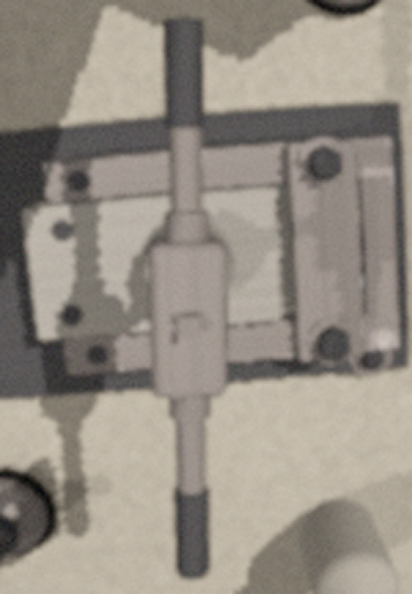

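Emit:
{"op": "step_arm", "data": {"plan": [{"dx": 0.15,"dy": -0.08,"dz": 3.5,"wx": 0,"wy": 0,"wz": -0.014},{"dx": 0,"dy": 0,"dz": 4,"wx": 0,"wy": 0,"wz": 0},{"dx": 0,"dy": 0,"dz": 4,"wx": 0,"wy": 0,"wz": 0},{"dx": 0,"dy": 0,"dz": 2.7,"wx": 0,"wy": 0,"wz": 0},{"dx": 0,"dy": 0,"dz": 0,"wx": 0,"wy": 0,"wz": 0},{"dx": 0,"dy": 0,"dz": 0,"wx": 0,"wy": 0,"wz": 0}]}}

```text
clock: 11.4
eef_pos: [0.5179, -0.0069, 0.1211]
tcp_rot: [3.138, -0.001, -2.825]
ft_force: [-0.0, -0.8, 1.1]
opening: 0.993
```

Emit:
{"op": "step_arm", "data": {"plan": [{"dx": 0,"dy": 0,"dz": 0,"wx": 0,"wy": 0,"wz": 0},{"dx": 0,"dy": 0,"dz": 0,"wx": 0,"wy": 0,"wz": 0},{"dx": 0,"dy": 0,"dz": 0,"wx": 0,"wy": 0,"wz": 0},{"dx": 0,"dy": 0,"dz": 0,"wx": 0,"wy": 0,"wz": 0},{"dx": 0,"dy": 0,"dz": 0,"wx": 0,"wy": 0,"wz": 0},{"dx": 0,"dy": 0,"dz": 0,"wx": 0,"wy": 0,"wz": 0},{"dx": 0,"dy": 0,"dz": 0,"wx": 0,"wy": 0,"wz": 0},{"dx": 0,"dy": 0,"dz": 0,"wx": 0,"wy": 0,"wz": 0}], "hand": -1, "squeeze": 50}}

```text
clock: 12.2
eef_pos: [0.5185, -0.0065, 0.1217]
tcp_rot: [3.139, 0.001, -2.823]
ft_force: [-1.7, 3.2, 5.6]
opening: 0.27
```

Emit:
{"op": "step_arm", "data": {"plan": [{"dx": 0,"dy": 0,"dz": 0,"wx": 0,"wy": 0,"wz": 0.1},{"dx": 0,"dy": 0,"dz": 0,"wx": 0,"wy": 0,"wz": 0.14},{"dx": 0,"dy": 0,"dz": 0,"wx": 0,"wy": 0,"wz": 0.14},{"dx": 0,"dy": 0,"dz": 0.01,"wx": 0,"wy": 0,"wz": 0.14}]}}

```text
clock: 12.6
eef_pos: [0.5183, -0.0068, 0.1215]
tcp_rot: [3.139, -0.001, 2.934]
ft_force: [-2.5, 1.5, 5.9]
opening: 0.269
```

Emit:
{"op": "step_arm", "data": {"plan": [{"dx": 0,"dy": 0,"dz": 0,"wx": 0,"wy": 0,"wz": 0.14},{"dx": 0,"dy": 0,"dz": 0.01,"wx": 0,"wy": 0,"wz": 0.14},{"dx": 0,"dy": 0,"dz": 0,"wx": 0,"wy": 0,"wz": 0.14},{"dx": 0,"dy": 0,"dz": 0.01,"wx": 0,"wy": 0,"wz": 0.14},{"dx": 0,"dy": 0,"dz": 0,"wx": 0,"wy": 0,"wz": 0.14},{"dx": 0,"dy": 0,"dz": 0.01,"wx": 0,"wy": 0,"wz": 0.14},{"dx": 0,"dy": 0,"dz": 0,"wx": 0,"wy": 0,"wz": 0.14}]}}

```text
clock: 13.3
eef_pos: [0.5178, -0.007, 0.1212]
tcp_rot: [-3.141, -0.003, 1.954]
ft_force: [-5.6, 0.3, 7.5]
opening: 0.273
```

Emit:
{"op": "step_arm", "data": {"plan": [{"dx": 0,"dy": 0,"dz": 0,"wx": 0,"wy": 0,"wz": 0.14},{"dx": 0,"dy": 0,"dz": 0,"wx": 0,"wy": 0,"wz": 0.14},{"dx": 0,"dy": 0,"dz": 0,"wx": 0,"wy": 0,"wz": 0.14},{"dx": 0,"dy": 0,"dz": 0,"wx": 0,"wy": 0,"wz": 0.14},{"dx": 0,"dy": 0,"dz": 0,"wx": 0,"wy": 0,"wz": 0.14},{"dx": 0,"dy": 0,"dz": 0,"wx": 0,"wy": 0,"wz": 0.14},{"dx": 0,"dy": 0,"dz": 0,"wx": 0,"wy": 0,"wz": 0.14},{"dx": 0,"dy": 0,"dz": 0,"wx": 0,"wy": 0,"wz": 0.14},{"dx": 0,"dy": 0,"dz": 0,"wx": 0,"wy": 0,"wz": 0.14},{"dx": 0,"dy": 0,"dz": 0,"wx": 0,"wy": 0,"wz": 0.14},{"dx": 0,"dy": 0,"dz": 0,"wx": 0,"wy": 0,"wz": 0.14},{"dx": 0,"dy": 0,"dz": 0,"wx": 0,"wy": 0,"wz": 0.14}]}}

```text
clock: 14.5
eef_pos: [0.5174, -0.0061, 0.1208]
tcp_rot: [-3.137, 0.001, 0.274]
ft_force: [-4.5, 3.3, 6.9]
opening: 0.275
```

Emit:
{"op": "step_arm", "data": {"plan": [{"dx": 0,"dy": 0,"dz": 0,"wx": 0,"wy": 0,"wz": 0},{"dx": 0,"dy": 0,"dz": 0,"wx": 0,"wy": 0,"wz": 0}]}}

```text
clock: 14.7
eef_pos: [0.5174, -0.0061, 0.1208]
tcp_rot: [-3.137, 0.001, 0.279]
ft_force: [-4.1, 4.5, 7.2]
opening: 0.273
```

Emit:
{"op": "step_arm", "data": {"plan": [{"dx": 0,"dy": 0,"dz": 0,"wx": 0,"wy": 0,"wz": -0.145},{"dx": 0,"dy": 0,"dz": 0,"wx": 0,"wy": 0,"wz": -0.145},{"dx": 0,"dy": 0,"dz": 0,"wx": 0,"wy": 0,"wz": -0.145},{"dx": 0,"dy": 0,"dz": 0,"wx": 0,"wy": 0,"wz": -0.145},{"dx": 0,"dy": 0,"dz": 0,"wx": 0,"wy": 0,"wz": -0.145},{"dx": 0,"dy": 0,"dz": 0,"wx": 0,"wy": 0,"wz": -0.145},{"dx": 0,"dy": 0,"dz": 0,"wx": 0,"wy": 0,"wz": -0.145},{"dx": 0,"dy": 0,"dz": 0,"wx": 0,"wy": 0,"wz": -0.145},{"dx": 0,"dy": 0,"dz": 0,"wx": 0,"wy": 0,"wz": -0.145},{"dx": 0,"dy": 0,"dz": 0,"wx": 0,"wy": 0,"wz": -0.145},{"dx": 0,"dy": 0,"dz": 0,"wx": 0,"wy": 0,"wz": -0.145},{"dx": 0,"dy": 0,"dz": 0,"wx": 0,"wy": 0,"wz": 0}]}}

```text
clock: 15.9
eef_pos: [0.5178, -0.007, 0.1212]
tcp_rot: [-3.141, -0.003, 1.88]
ft_force: [-5.0, 0.2, 8.5]
opening: 0.275
```

Emit:
{"op": "step_arm", "data": {"plan": [{"dx": 0,"dy": 0,"dz": 0,"wx": 0,"wy": 0,"wz": 0},{"dx": 0,"dy": 0,"dz": 0,"wx": 0,"wy": 0,"wz": 0}]}}

```text
clock: 16.1
eef_pos: [0.5177, -0.0069, 0.1212]
tcp_rot: [-3.141, -0.003, 1.875]
ft_force: [-5.9, -0.7, 8.3]
opening: 0.27
```

Run:
```python
from h import *
s=r.read_state();print(s["eef_pos"],s["tcp_rot"],s["joint_pos"],s["clock"],s["wrist_torque"])
n="side";i=r.read_camera(n);cv2.imwrite("pics/s2.png",i[:,:,::-1])
j=r.read_camera("scene");cv2.imwrite("pics/sc2.png",j[:,:,::-1])
a=cv2.imread("pics/side1.png")[200:390,180:400];b=cv2.imread("pics/s2.png")[200:390,180:400]
cv2.imwrite("pics/c2.png",np.hstack([cv2.resize(k,None,fx=1.8,fy=1.8,interpolation=2) for k in(a,b)]))
```

```text
[ 0.51770417 -0.00693885  0.12115551] [-3.14065578e+00 -2.93813231e-03  1.87507421e+00] [-0.11408506 -0.0089614   1.83866617  0.00238227  1.31393832 -0.41897188] 16.1 [-0.07144712  1.06706965  0.22655105]
```

View pics/c2.png

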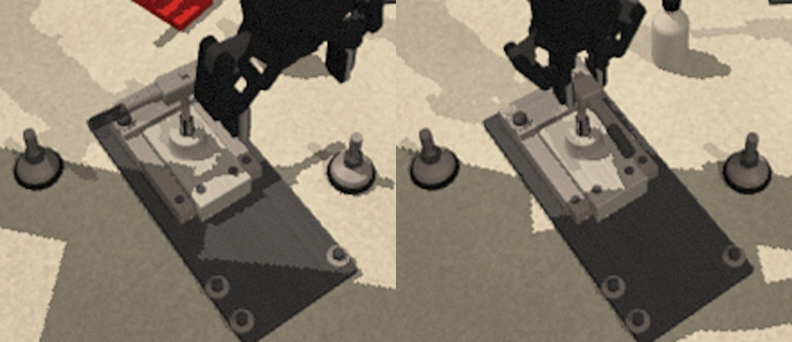

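Side view before and after: the block is still home against the strap, the wrench has turned as expected and the feet are unmoved. Next bite: 2.8 rad forward.

Emit:
{"op": "step_arm", "data": {"plan": [{"dx": 0,"dy": 0,"dz": 0,"wx": 0,"wy": 0,"wz": 0.14},{"dx": 0,"dy": 0,"dz": 0,"wx": 0,"wy": 0,"wz": 0.14},{"dx": 0,"dy": 0,"dz": 0,"wx": 0,"wy": 0,"wz": 0.14},{"dx": 0,"dy": 0,"dz": 0,"wx": 0,"wy": 0,"wz": 0.14},{"dx": 0,"dy": 0,"dz": 0,"wx": 0,"wy": 0,"wz": 0.14},{"dx": 0,"dy": 0,"dz": 0,"wx": 0,"wy": 0,"wz": 0.14},{"dx": 0,"dy": 0,"dz": 0,"wx": 0,"wy": 0,"wz": 0.14},{"dx": 0,"dy": 0,"dz": 0,"wx": 0,"wy": 0,"wz": 0.14},{"dx": 0,"dy": 0,"dz": 0,"wx": 0,"wy": 0,"wz": 0.14},{"dx": 0,"dy": 0,"dz": 0,"wx": 0,"wy": 0,"wz": 0.14},{"dx": 0,"dy": 0,"dz": 0,"wx": 0,"wy": 0,"wz": 0.14},{"dx": 0,"dy": 0,"dz": 0,"wx": 0,"wy": 0,"wz": 0.14}]}}

```text
clock: 17.4
eef_pos: [0.5174, -0.0061, 0.1208]
tcp_rot: [-3.137, 0.002, 0.19]
ft_force: [-4.1, 3.7, 6.9]
opening: 0.272
```

Emit:
{"op": "step_arm", "data": {"plan": [{"dx": 0,"dy": 0,"dz": 0.02,"wx": 0,"wy": 0,"wz": 0.14},{"dx": 0,"dy": 0,"dz": 0,"wx": 0,"wy": 0,"wz": 0.14},{"dx": 0,"dy": 0,"dz": 0,"wx": 0,"wy": 0,"wz": 0.14},{"dx": 0,"dy": 0,"dz": 0.02,"wx": 0,"wy": 0,"wz": 0.14},{"dx": 0,"dy": 0,"dz": 0,"wx": 0,"wy": 0,"wz": 0.14},{"dx": 0,"dy": 0,"dz": 0,"wx": 0,"wy": 0,"wz": 0.14},{"dx": 0,"dy": 0,"dz": 0,"wx": 0,"wy": 0,"wz": 0.14},{"dx": 0,"dy": 0,"dz": 0,"wx": 0,"wy": 0,"wz": 0.12},{"dx": 0,"dy": 0,"dz": 0,"wx": 0,"wy": 0,"wz": 0},{"dx": 0,"dy": 0,"dz": 0,"wx": 0,"wy": 0,"wz": 0}]}}

```text
clock: 18.4
eef_pos: [0.5179, -0.0059, 0.1205]
tcp_rot: [-3.14, 0.004, -0.905]
ft_force: [-2.9, 4.8, 5.2]
opening: 0.273
```

Emit:
{"op": "step_arm", "data": {"plan": [{"dx": 0,"dy": 0,"dz": 0,"wx": 0,"wy": 0,"wz": 0},{"dx": 0,"dy": 0,"dz": 0,"wx": 0,"wy": 0,"wz": 0},{"dx": 0,"dy": 0,"dz": 0,"wx": 0,"wy": 0,"wz": 0},{"dx": 0,"dy": 0,"dz": 0,"wx": 0,"wy": 0,"wz": 0},{"dx": 0,"dy": 0,"dz": 0,"wx": 0,"wy": 0,"wz": 0},{"dx": 0,"dy": 0,"dz": -1.5,"wx": 0,"wy": 0,"wz": 0},{"dx": 0,"dy": 0,"dz": -2,"wx": 0,"wy": 0,"wz": 0},{"dx": 0,"dy": 0,"dz": -2,"wx": 0,"wy": 0,"wz": 0},{"dx": 0,"dy": 0,"dz": 0,"wx": 0,"wy": 0,"wz": 0}], "hand": 1}}

```text
clock: 19.3
eef_pos: [0.5204, -0.0073, 0.1795]
tcp_rot: [-3.136, -0.002, -0.905]
ft_force: [0.5, -0.4, 0.3]
opening: 1.001
```

Run:
```python
from h import *
s=r.read_state();print(s["eef_pos"],s["tcp_rot"],s["joint_pos"],s["clock"],s["opening"],s["ft_force"])
p=r.camera_params("wrist");np.savez("w5.npz",K=p["intrinsics"],T=p["world_to_cam"])
w=r.read_camera("wrist");cv2.imwrite("pics/w5.png",w[:,:,::-1])
```

```text
[ 0.52042371 -0.00733677  0.17952315] [-3.13606319e+00 -1.84187704e-03 -9.05184256e-01] [-0.11444474 -0.0607335   1.77891943  0.00260998  1.41818106  2.36114071] 19.3 1.0008248949087883 [ 0.4529247  -0.41117686  0.27564896]
```

View pics/w5.png

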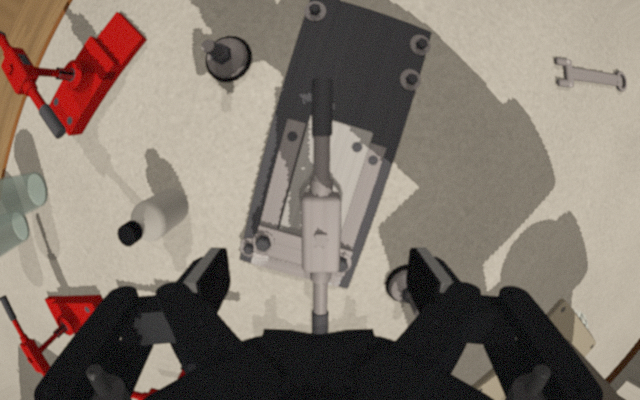

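The wrist view shows the block home and the wrench body spanning (303–340, 197–272), in line with the tool. It sits slightly off centre, so I'll compute the correction.

Run:
```python
from h import *
tc=np.array([.52042,-.00734]);ya=-.905;x=np.array([np.cos(ya),np.sin(ya)]);y=np.array([x[1],-x[0]])
g=cv2.GaussianBlur(cv2.cvtColor(cv2.imread("pics/w5.png"),6),(3,3),0)
for v in(205,220,250,262):print(v,g[v,296:350].tolist())
print(g[185:285,308].tolist())
for uv in((321,197),(321,272),(321,234)):
    P=won("w5.npz",uv,.149);d=P[:2]-tc;print(P.round(4),"tool",(d@x).round(4),(d@y).round(4))
P=won("w5.npz",(322,78),.140);Q=P[:2]-.094*x;print("from handle end",Q,((Q-tc)@x).round(4))
for c in((.5178,-.0065),):d=np.array(c)-tc;print("grip avg tool",d@x,d@y)
```

```text
205 [120, 119, 116, 112, 107, 109, 119, 131, 143, 153, 159, 162, 163, 163, 163, 163, 163, 165, 166, 166, 167, 168, 168, 167, 167, 167, 166, 164, 163, 163, 164, 165, 166, 167, 168, 167, 166, 167, 168, 168, 167, 165, 159, 152, 150, 161, 177, 186, 187, 187, 186, 185, 181, 173]
220 [115, 115, 117, 117, 116, 115, 119, 131, 142, 152, 159, 163, 165, 164, 163, 163, 164, 166, 168, 168, 169, 169, 170, 170, 170, 169, 168, 167, 165, 166, 167, 168, 170, 171, 170, 170, 171, 170, 170, 170, 169, 165, 158, 151, 151, 162, 176, 181, 175, 165, 160, 161, 162, 161]
250 [161, 161, 161, 159, 151, 137, 126, 129, 141, 151, 158, 163, 165, 165, 165, 165, 167, 169, 170, 170, 170, 170, 171, 172, 172, 171, 169, 168, 169, 170, 172, 173, 173, 175, 175, 175, 175, 174, 173, 172, 169, 160, 150, 146, 152, 159, 158, 151, 145, 140, 136, 131, 124, 118]
262 [157, 160, 163, 163, 156, 143, 131, 131, 141, 151, 158, 163, 166, 166, 165, 165, 166, 168, 169, 170, 171, 171, 171, 171, 172, 171, 170, 170, 170, 171, 172, 173, 174, 175, 176, 176, 176, 176, 174, 172, 167, 157, 138, 113, 92, 84, 82, 78, 73, 80, 105, 137, 160, 166]
[119, 133, 135, 125, 113, 106, 98, 88, 83, 83, 87, 95, 108, 122, 135, 144, 153, 160, 162, 163, 163, 163, 163, 163, 163, 164, 165, 164, 164, 165, 165, 164, 164, 164, 165, 165, 165, 164, 164, 165, 165, 164, 165, 166, 166, 165, 165, 165, 165, 165, 165, 165, 165, 165, 165, 165, 165, 165, 165, 164, 164, 164, 164, 164, 165, 165, 165, 165, 165, 166, 166, 166, 165, 165, 165, 166, 166, 166, 166, 166, 166, 166, 166, 165, 164, 161, 156, 151, 148, 146, 146, 147, 148, 153, 162, 169, 172, 171, 169, 169]
[ 0.5333 -0.0274  0.149 ] tool 0.0237 0.0023
[0.5033 0.0107 0.149 ] tool -0.0248 0.0024
[ 0.5192 -0.0095  0.149 ] tool 0.0009 0.0023
from handle end [ 0.5173336  -0.00819336] -0.0012
grip avg tool -0.0022789333495857314 0.0015415780188319137
```

Emit:
{"op": "step_arm", "data": {"plan": [{"dx": -0.1,"dy": 0.2,"dz": 0,"wx": 0,"wy": 0,"wz": -0.143},{"dx": 0,"dy": 0,"dz": 0,"wx": 0,"wy": 0,"wz": -0.143},{"dx": 0,"dy": 0,"dz": 0,"wx": 0,"wy": 0,"wz": -0.143},{"dx": 0,"dy": 0,"dz": 0,"wx": 0,"wy": 0,"wz": -0.143},{"dx": 0,"dy": 0,"dz": 0,"wx": 0,"wy": 0,"wz": -0.143},{"dx": 0,"dy": 0,"dz": 0,"wx": 0,"wy": 0,"wz": -0.143},{"dx": 0,"dy": 0,"dz": 0,"wx": 0,"wy": 0,"wz": -0.143},{"dx": 0,"dy": 0,"dz": 0,"wx": 0,"wy": 0,"wz": -0.143},{"dx": 0,"dy": 0,"dz": 0,"wx": 0,"wy": 0,"wz": -0.143},{"dx": 0,"dy": 0,"dz": 0,"wx": 0,"wy": 0,"wz": -0.143},{"dx": 0,"dy": 0,"dz": 0,"wx": 0,"wy": 0,"wz": -0.143}]}}

```text
clock: 20.45
eef_pos: [0.5152, -0.0075, 0.174]
tcp_rot: [-3.138, 0.0, 0.674]
ft_force: [0.4, 0.2, -0.4]
opening: 0.998
```

Emit:
{"op": "step_arm", "data": {"plan": [{"dx": 0,"dy": 0,"dz": 0,"wx": 0,"wy": 0,"wz": -0.143},{"dx": 0,"dy": 0,"dz": 0,"wx": 0,"wy": 0,"wz": -0.143},{"dx": 0,"dy": 0,"dz": 0,"wx": 0,"wy": 0,"wz": -0.143},{"dx": 0,"dy": 0,"dz": 0,"wx": 0,"wy": 0,"wz": -0.143},{"dx": 0,"dy": 0,"dz": 0,"wx": 0,"wy": 0,"wz": -0.143},{"dx": 0,"dy": 0,"dz": 0,"wx": 0,"wy": 0,"wz": -0.143},{"dx": 0,"dy": 0,"dz": 0,"wx": 0,"wy": 0,"wz": -0.143},{"dx": 0,"dy": 0,"dz": 0,"wx": 0,"wy": 0,"wz": -0.143},{"dx": 0,"dy": 0,"dz": 0,"wx": 0,"wy": 0,"wz": -0.143},{"dx": 0,"dy": 0,"dz": 0,"wx": 0,"wy": 0,"wz": -0.143},{"dx": 0,"dy": 0,"dz": 0,"wx": 0,"wy": 0,"wz": -0.139},{"dx": 0,"dy": 0,"dz": 0,"wx": 0,"wy": 0,"wz": 0}]}}

```text
clock: 21.65
eef_pos: [0.5153, -0.0074, 0.1741]
tcp_rot: [-3.141, -0.004, 2.239]
ft_force: [-0.5, -0.3, 0.6]
opening: 1.002
```

Emit:
{"op": "step_arm", "data": {"plan": [{"dx": -0.08,"dy": 0.25,"dz": 0,"wx": 0,"wy": 0,"wz": 0},{"dx": 0,"dy": 0,"dz": 0,"wx": 0,"wy": 0,"wz": 0},{"dx": 0,"dy": 0,"dz": 0,"wx": 0,"wy": 0,"wz": 0},{"dx": 0,"dy": 0,"dz": 2,"wx": 0,"wy": 0,"wz": 0},{"dx": 0,"dy": 0,"dz": 2,"wx": 0,"wy": 0,"wz": 0},{"dx": 0,"dy": 0,"dz": 1.4,"wx": 0,"wy": 0,"wz": 0},{"dx": 0,"dy": 0,"dz": 0,"wx": 0,"wy": 0,"wz": 0},{"dx": 0,"dy": 0,"dz": 0,"wx": 0,"wy": 0,"wz": 0}]}}

```text
clock: 22.45
eef_pos: [0.5182, -0.0064, 0.1211]
tcp_rot: [3.141, -0.003, 2.236]
ft_force: [-0.0, 0.4, 0.7]
opening: 0.998
```

Emit:
{"op": "step_arm", "data": {"plan": [{"dx": 0,"dy": 0,"dz": 0,"wx": 0,"wy": 0,"wz": 0},{"dx": 0,"dy": 0,"dz": 0,"wx": 0,"wy": 0,"wz": 0},{"dx": 0,"dy": 0,"dz": 0,"wx": 0,"wy": 0,"wz": 0},{"dx": 0,"dy": 0,"dz": 0,"wx": 0,"wy": 0,"wz": 0},{"dx": 0,"dy": 0,"dz": 0,"wx": 0,"wy": 0,"wz": 0},{"dx": 0,"dy": 0,"dz": 0,"wx": 0,"wy": 0,"wz": 0},{"dx": 0,"dy": 0,"dz": 0,"wx": 0,"wy": 0,"wz": 0},{"dx": 0,"dy": 0,"dz": 0,"wx": 0,"wy": 0,"wz": 0}], "hand": -1, "squeeze": 50}}

```text
clock: 23.25
eef_pos: [0.5185, -0.0066, 0.1215]
tcp_rot: [3.141, -0.002, 2.237]
ft_force: [-2.7, -0.4, 5.8]
opening: 0.268
```

Emit:
{"op": "step_arm", "data": {"plan": [{"dx": 0,"dy": 0,"dz": 0,"wx": 0,"wy": 0,"wz": 0.12},{"dx": 0,"dy": 0,"dz": 0,"wx": 0,"wy": 0,"wz": 0.12},{"dx": 0,"dy": 0,"dz": 0,"wx": 0,"wy": 0,"wz": 0.12},{"dx": 0,"dy": 0,"dz": 0,"wx": 0,"wy": 0,"wz": 0},{"dx": 0,"dy": 0,"dz": 0,"wx": 0,"wy": 0,"wz": 0}]}}

```text
clock: 23.75
eef_pos: [0.5183, -0.0067, 0.1214]
tcp_rot: [-3.141, -0.003, 1.876]
ft_force: [-3.0, -1.0, 5.0]
opening: 0.27
```

Emit:
{"op": "step_arm", "data": {"plan": [{"dx": 0,"dy": 0,"dz": 0,"wx": 0,"wy": 0,"wz": -0.13},{"dx": 0,"dy": 0,"dz": 0,"wx": 0,"wy": 0,"wz": -0.145},{"dx": 0,"dy": 0,"dz": 0,"wx": 0,"wy": 0,"wz": -0.145},{"dx": 0,"dy": 0,"dz": 0,"wx": 0,"wy": 0,"wz": -0.145},{"dx": 0,"dy": 0,"dz": 0,"wx": 0,"wy": 0,"wz": -0.145},{"dx": 0,"dy": 0,"dz": 0,"wx": 0,"wy": 0,"wz": -0.145},{"dx": 0,"dy": 0,"dz": 0,"wx": 0,"wy": 0,"wz": -0.145},{"dx": 0,"dy": 0,"dz": 0,"wx": 0,"wy": 0,"wz": -0.145},{"dx": 0,"dy": 0,"dz": 0,"wx": 0,"wy": 0,"wz": -0.145},{"dx": 0,"dy": 0,"dz": 0,"wx": 0,"wy": 0,"wz": -0.145},{"dx": 0,"dy": 0,"dz": 0,"wx": 0,"wy": 0,"wz": -0.145},{"dx": 0,"dy": 0,"dz": 0,"wx": 0,"wy": 0,"wz": 0}]}}

```text
clock: 24.95
eef_pos: [0.5185, -0.0058, 0.1217]
tcp_rot: [3.138, 0.001, -2.821]
ft_force: [-2.3, 3.0, 7.3]
opening: 0.272
```

Emit:
{"op": "step_arm", "data": {"plan": [{"dx": 0,"dy": 0,"dz": 0,"wx": 0,"wy": 0,"wz": 0},{"dx": 0,"dy": 0,"dz": 0,"wx": 0,"wy": 0,"wz": 0}]}}

```text
clock: 25.15
eef_pos: [0.5186, -0.0058, 0.1217]
tcp_rot: [3.138, 0.001, -2.826]
ft_force: [-2.5, 2.6, 8.5]
opening: 0.273
```

Emit:
{"op": "step_arm", "data": {"plan": [{"dx": 0,"dy": 0,"dz": 0,"wx": 0,"wy": 0,"wz": 0.14},{"dx": 0,"dy": 0,"dz": 0,"wx": 0,"wy": 0,"wz": 0.14},{"dx": 0,"dy": 0,"dz": 0,"wx": 0,"wy": 0,"wz": 0.14},{"dx": 0,"dy": 0,"dz": 0,"wx": 0,"wy": 0,"wz": 0.14},{"dx": 0,"dy": 0,"dz": 0.01,"wx": 0,"wy": 0,"wz": 0.14},{"dx": 0,"dy": 0,"dz": 0,"wx": 0,"wy": 0,"wz": 0.14},{"dx": 0,"dy": 0,"dz": 0.01,"wx": 0,"wy": 0,"wz": 0.14},{"dx": 0,"dy": 0,"dz": 0,"wx": 0,"wy": 0,"wz": 0.14},{"dx": 0,"dy": 0,"dz": 0.01,"wx": 0,"wy": 0,"wz": 0.14},{"dx": 0,"dy": 0,"dz": 0,"wx": 0,"wy": 0,"wz": 0.14},{"dx": 0,"dy": 0,"dz": 0.01,"wx": 0,"wy": 0,"wz": 0.14},{"dx": 0,"dy": 0,"dz": 0,"wx": 0,"wy": 0,"wz": 0.14}]}}

```text
clock: 26.35
eef_pos: [0.5183, -0.0067, 0.1213]
tcp_rot: [-3.141, -0.002, 1.771]
ft_force: [-3.9, -2.3, 7.8]
opening: 0.272
```

Emit:
{"op": "step_arm", "data": {"plan": [{"dx": 0,"dy": 0,"dz": 0.01,"wx": 0,"wy": 0,"wz": 0.14},{"dx": 0,"dy": 0,"dz": 0,"wx": 0,"wy": 0,"wz": 0.14},{"dx": 0,"dy": 0,"dz": 0.01,"wx": 0,"wy": 0,"wz": 0.14},{"dx": 0,"dy": 0,"dz": 0,"wx": 0,"wy": 0,"wz": 0.14},{"dx": 0,"dy": 0,"dz": 0.01,"wx": 0,"wy": 0,"wz": 0.14},{"dx": 0,"dy": 0,"dz": 0,"wx": 0,"wy": 0,"wz": 0.14},{"dx": 0,"dy": 0,"dz": 0,"wx": 0,"wy": 0,"wz": 0.14},{"dx": 0,"dy": 0,"dz": 0,"wx": 0,"wy": 0,"wz": 0.14},{"dx": 0,"dy": 0,"dz": 0,"wx": 0,"wy": 0,"wz": 0.14},{"dx": 0,"dy": 0,"dz": 0,"wx": 0,"wy": 0,"wz": 0.14},{"dx": 0,"dy": 0,"dz": 0,"wx": 0,"wy": 0,"wz": 0.1},{"dx": 0,"dy": 0,"dz": 0,"wx": 0,"wy": 0,"wz": 0}]}}

```text
clock: 27.55
eef_pos: [0.5178, -0.0064, 0.1208]
tcp_rot: [-3.138, 0.001, 0.273]
ft_force: [-6.1, -0.4, 9.5]
opening: 0.27
```

Emit:
{"op": "step_arm", "data": {"plan": [{"dx": 0,"dy": 0,"dz": 0,"wx": 0,"wy": 0,"wz": 0},{"dx": 0,"dy": 0,"dz": 0,"wx": 0,"wy": 0,"wz": 0}]}}

```text
clock: 27.75
eef_pos: [0.5178, -0.0065, 0.1209]
tcp_rot: [-3.138, 0.001, 0.277]
ft_force: [-6.4, -0.7, 10.0]
opening: 0.269
```

Emit:
{"op": "step_arm", "data": {"plan": [{"dx": 0,"dy": 0,"dz": 0,"wx": 0,"wy": 0,"wz": 0},{"dx": 0,"dy": 0,"dz": 0,"wx": 0,"wy": 0,"wz": 0},{"dx": 0,"dy": 0,"dz": 0,"wx": 0,"wy": 0,"wz": 0},{"dx": 0,"dy": 0,"dz": 0,"wx": 0,"wy": 0,"wz": 0},{"dx": 0,"dy": 0,"dz": 0,"wx": 0,"wy": 0,"wz": 0},{"dx": 0,"dy": 0,"dz": -1.5,"wx": 0,"wy": 0,"wz": 0},{"dx": 0,"dy": 0,"dz": -2,"wx": 0,"wy": 0,"wz": 0},{"dx": 0,"dy": 0,"dz": -3,"wx": 0,"wy": 0,"wz": 0},{"dx": 0,"dy": 0,"dz": -4,"wx": 0,"wy": 0,"wz": 0},{"dx": 0,"dy": 0,"dz": -3.5,"wx": 0,"wy": 0,"wz": 0},{"dx": 0,"dy": 0,"dz": 0,"wx": 0,"wy": 0,"wz": 0},{"dx": 0,"dy": 0,"dz": 0,"wx": 0,"wy": 0,"wz": 0}], "hand": 1}}

```text
clock: 28.95
eef_pos: [0.5193, -0.0069, 0.2625]
tcp_rot: [-3.14, -0.003, 0.277]
ft_force: [-0.5, -0.9, -0.0]
opening: 1.002
```

Emit:
{"op": "step_arm", "data": {"plan": [{"dx": 0,"dy": 0,"dz": 0,"wx": 0,"wy": 0,"wz": 0},{"dx": 0,"dy": 0,"dz": 0,"wx": 0,"wy": 0,"wz": 0},{"dx": 0,"dy": 0,"dz": 0,"wx": 0,"wy": 0,"wz": 0}]}}

```text
clock: 29.25
eef_pos: [0.5178, -0.0068, 0.259]
tcp_rot: [-3.138, 0.002, 0.277]
ft_force: [0.2, -0.2, -0.3]
opening: 0.995
```

Run:
```python
from h import *
s=r.read_state();print(s["eef_pos"],s["tcp_rot"],s["clock"],s["opening"],s["ft_force"])
p=r.camera_params("wrist");np.savez("w6.npz",K=p["intrinsics"],T=p["world_to_cam"])
w=r.read_camera("wrist");cv2.imwrite("pics/w6.png",w[:,:,::-1])
```

```text
[ 0.51776656 -0.00675839  0.2589706 ] [-3.13773256e+00  2.42473278e-03  2.76765637e-01] 29.25 0.9953567664800931 [ 0.16921222 -0.23431672 -0.25330905]
```

View pics/w6.png

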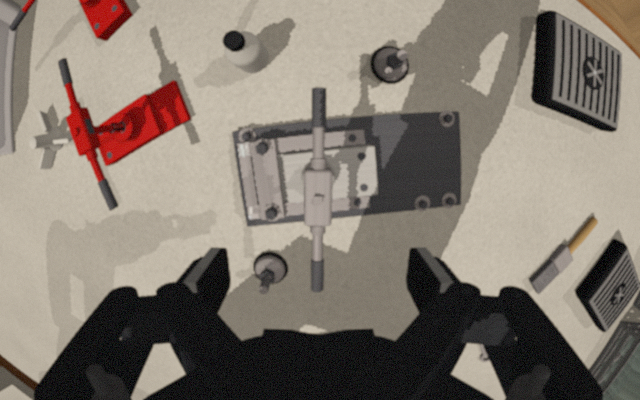

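The final wrist view shows the block in the jig, tail edge at about (376–379, 146–194). The wrench is free and lies across it, with oil and feet standing. One numeric check, then I hand in.

Run:
```python
from h import *
for uv in((375,146),(378,194)):print("tail",jig(won("w6.npz",uv,.04)).round(4))
for uv in((235,130),(246,223),(459,111),(461,205)):print("plate",jig(won("w6.npz",uv,.012)).round(4))
a=won("w6.npz",(319,89),.139);b=won("w6.npz",(317.5,290),.139);q=a-b;print("wrench yaw",np.arctan2(q[1],q[0]))
r.finish_job()
```

```text
tail [ 0.026  -0.0241]
tail [-0.0326 -0.0235]
plate [0.0641 0.1461]
plate [-0.061   0.1514]
plate [ 0.062 -0.149]
plate [-0.0685 -0.1486]
wrench yaw 0.26827606231513157
the job is handed in; nothing more can be done
```

The job is done and handed in at about 29 s of the 72 s allowed; the hand-in reports no verdict.

- **Sliding home:** I pushed the block along the jig with the shut fingers, tilted back to clear the wrench bar. The force rose from about 6 N to 15 N when the toe met the end stop.
- **Tapping:** I gripped the wrench body and turned it, with one regrip partway through the second forward turn. Tap angles below are worked out from the tool's yaw, since there is no direct reading, taking the start as about 0.06 rad from the pictures:

| Move | Tap afterwards (rad) |
|---|---|
| Half forward | 3.24 |
| Quarter back | 1.65 |
| Half forward (including regrip) | 4.79 |
| Quarter back | 3.2 |
| Half forward to depth | 6.38, about 6.32 past the start |

- **Last checks:**
  - **Block:** the wrist picture puts the tail so that the block's origin is at about jig y +50 mm, which is home to within 2–3 mm of measuring error.
  - **Wrench:** its yaw is 0.27 rad in the picture against 0.277 rad for the tool, so it did not slip in the grip.
  - **Release and surroundings:** the gripper is open and clear with about 0 N on it. The oil bottle and both feet are standing and look undisturbed; I did not measure their positions.
- **Disagreements:**
  - At the regrip, one picture was taken before the arm had settled and put the wrench about 3 mm off. I used the earlier grip positions instead.
  - The jig's yaw came out between 0.37 and 0.39 rad from different edges.

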